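Find the rattling case and clamp it in the cam fixture

ROBOT

A 6-joint arm with a two-finger parallel gripper is mounted at the origin on the work surface. World frame = base frame: x ahead of the robot, y to its left, z up, the work surface at z = 0. Lengths are in m, angles in degrees, forces in N, time in s.
With the tool pointing down it reaches from about 0.325 to 0.925 m from the base axis. Payload 3.1 kg.
Tool frame: the origin (TCP) lies at the very end of the fingers, on their centre line; the grasp point (between the pads) lies 19 mm behind it; z points along the fingers, y is the line along which they close (so a half turn about z gives the same grasp; the last joint's range is limited). The gripper opens to 85 mm and grips with 20 to 120 N. Pads are 22 mm wide; open, the fingers measure 114 mm over their backs; the gripper's body (76 mm by 85 mm) begins 54 mm behind the grasp point. The pads swing forward as they close: fully open they stand 13 mm farther back than shut.
Start: joints at [63.014, 12.427, 92.441, -0, 75.132, -6.429], TCP at [0.219, 0.585, 0.231] pointing down, gripper open.
Joint ranges: [-157.48, 157.48], [-44.54, 120.13], [17.64, 146.25], [-64.5, 244.5], [7.68, 150.69], [-147.95, 147.95]. Speed limits (degrees/s): [159.86, 159.86, 180, 180, 180, 180].

INTERFACE

Orientations are given as [roll, pitch, yaw] about the fixed x, y, z axes, in that order (R = Rz(yaw) Ry(pitch) Rx(roll)).
In Python, from rig import monitor, eyes, workorder gives the robot as it stands.
- The arm moves only by the shell command python3 -m jog 'ROWS' [FORCE]. ROWS is a JSON object of lists of equal length, an entry for each row: "delta_pos": the shift along the world's x, y, z each as a share of 0.5 m, from -1 to 1, a list of three; "dr": the turn, a rotation vector about the world's x, y, z each as a share of 30 degrees, from -1 to 1, a list of three; "grip": the opening, from 0 (shut) to 1 (fully open). In form: {"delta_pos": [[dx, dy, dz], ...], "dr": [[ax, ay, az], ...], "grip": [grip, ...]}. A call has 1 to 8 rows; each row is the pose to reach, as a shift and turn from the pose commanded when the call began; what a row does not reach only later rows make up. A row lasts 1/12 s, in which the tool goes at most 41.7 mm and 7.16 degrees, less where a joint would pass 70% of its speed; a pose out of reach is approached as far as the arm can. A call with a number of a shift or a turn outside -1 to 1 is refused whole. A call with a gripper value outside its range is refused whole. The fingers move at their own pace and stop on an object; FORCE is the grip in N (left out, the last holds). Time passes only in rows, so rows that repeat a pose let the fingers close. It gives the time, the measured TCP pose, the force, the opening and the grip force at its end, in the units of the state.
- monitor.state(): the state, without advancing time (a new reading comes with each control period).
- eyes.snapshot(name): name is "scene" or "side" or "wrist"; returns a dict with "frame" (400x640x3 uint8, red, green, blue), "fx", "fy", "cx", "cy" (pixels), "cam_to_world" (4x4, takes a point from camera to world coordinates); the wrist camera has in their place "T_tool_cam" (4x4, takes a point from camera to tool coordinates, whose origin is the TCP and whose axes are the flange's). Camera axes: x right, y down, z forward; pixel columns grow to the right and rows downward; lengths in m; the calibration is good to about 2 mm. A picture is of the moment at which its call begins: read the wrist's pose just before it. There is no depth.
- workorder.hand_in(): hands the job in; it is judged then, once.
The state is a dict: "time": time; "q": joint angles; "joint_vel": joint speeds; "effort": joint torques, N m; "tool_pos": TCP position; "tool_rot": TCP orientation; "contact_force": force on the tool from outside, world axes, zero at the start; "ft_torque": the same for the moment, N m; "opening": finger opening in m; "gripper_force": force on a finger pad.
Only numpy, scipy, OpenCV 4.12 (cv2) and the standard library are available. Lean on these libraries where they do the work, as an engineer would, in place of code of your own. Each camera call takes 0.05 s, during which the arm holds its last target. There are 200 camera calls.

TASK

Something is loose inside one of the two closed brass cases. Pick one up and gently rock it end to end a few times, both ways, to feel for the loose piece; if it is sound, put it back upright where it stood and rock the other the same way. Lay the case that rattles right side up, straight and centred between the open jaws of the cam clamp, then crank the knob until the follower rests on the cam's flat dwell and the case is held tight, let go, and leave the other things on the bench alone.

Things in the scene. Friction and masses are not known exactly. Their poses are not given: they have to be found in the camera images.
- case_1: sealed brass case, one of two alike: 100 long (its y) x 36 wide (its x) x 34 tall, 0.33 to 0.65 kg, with a dark joint line round it and a thin hasp plate on top. Origin: centre of its underside. One of the two, either, has a 120 g lead slug loose inside, first near the middle; the other is empty. Their weights vary, so weight does not tell
- case_2: like case_1. A loose slug slides to an end, 34 mm off the middle, when that end (y) is tipped down by over some 20 degrees or by accelerating along y at over 3 m/s2, and stays there when level. Felt: with the slug at +y and then at -y, the level case's moment about its x differs by some 0.08 N m (let the reading settle 0.5 s); an empty case's does not
- clamp: fixed cam clamp: grey plate 110 (x) x 270 (y) x 15 thick; origin on its underside. Clamps along y: steel fixed jaw at the +y end (inner face y = +97, 50 wide, top 51 above the bench), sliding jaw facing it (40 wide, top 49; face at y = -18 when open). A case goes lengthwise between them, on the plate (15 above the bench)
- pad: brass face of the sliding jaw, on a stiff spring (4 N per mm); origin coincides with clamp's when open and shifts along clamp's y with the follower
- nest (a point): point on the plate's top midway between the open jaws (clamp y = +41); axes as clamp; the centre of a case's underside goes here (its y along clamp's y, either way round). The case needs to be within 12 mm across the jaws and 10 degrees of straight; it has 5 mm to spare at each end
- crank_axis (a point): on the crank's upright axis (clamp x = 0, y = -74 mm), 75 above the bench, at mid-height of the knob
- crank_knob (a point): centre of the crank's wooden knob, upright, 20 across, 36 tall, 76 above the bench, 55 from the crank axis; it spins freely on its pin; the crank arm (top 58 above the bench) is below it
- crank (a joint): crank angle, rad, counter-clockwise from above, 0 to 4.4; at 0 the arm points along clamp -x, at 1.57 along clamp -y. Below 0.3 the jaw is open (start 0 to 0.22); then the cam drives the follower out; 2.4 to 3.4 is the flat dwell at full lift, where it stays when let go; past 3.4 the lift falls off. Under 6 N at the knob
- follower (a joint): travel of the follower and sliding jaw towards the fixed jaw, m: 0 open, about 0.016 on the dwell; a case between the jaws is then pressed with some 5 N
- ink_jar: black glass ink jar, 54 across, 62 tall. Bystander; origin at its underside
- ink_cap: loose black cap, 30 across, 18 tall. Bystander; origin at its underside
- graver_1: graver lying on the bench: mushroom-shaped wooden handle (26 across) and steel shank, 122 long in all, x along the shank. Bystander; origin at its underside
- graver_2: second graver like the first. Bystander; origin at its underside
- steel_weight: turned steel weight with a waist, 38 across, 44 tall. Bystander; origin at its underside

How it is judged:
By the outcome, as a careful person would: the job done as asked, in the order asked, and still so for the second after the job is handed in, with the robot touching nothing.
It also fails if it takes over 72 s, if anything falls off the work surface, if the arm or the gripper's body presses on something with over 40 N, if the wrist force passes 120 N, or if a joint passes its speed limit or range.

## Working session

There is one attempt and no reset: what is moved stays moved. The work goes in short steps, Python scripts to look and compute and a shell command to move; the robot and the scene stay as the last step left them, time stands still between calls to the robot, and variables do not carry over. Pictures are saved under pics/ and viewed, at most 10 in all, crops included, and the job is handed in when it is done.

```bash
ls; mkdir -p pics; cat > h.py <<'E'
import numpy as np, cv2
from rig import monitor, eyes, workorder
from scipy.spatial.transform import Rotation as R
def snap(name,out=None):
    s=monitor.state(); d=eyes.snapshot(name)
    if 'cam_to_world' in d: T=np.array(d['cam_to_world'])
    else:
        W=np.eye(4); W[:3,:3]=R.from_euler('xyz',s['tool_rot'],degrees=True).as_matrix(); W[:3,3]=s['tool_pos']
        T=W@np.array(d['T_tool_cam'])
    d['T']=T
    if out: cv2.imwrite(out,cv2.cvtColor(d['frame'],cv2.COLOR_RGB2BGR))
    return d
def ray(d,u,v,z):
    T=d['T']; r=T[:3,:3]@np.array([(u-d['cx'])/d['fx'],(v-d['cy'])/d['fy'],1]); o=T[:3,3]
    return o+r*(z-o[2])/r[2]
def proj(d,p):
    q=np.linalg.inv(d['T'])@np.append(p,1); return q[0]/q[2]*d['fx']+d['cx'], q[1]/q[2]*d['fy']+d['cy']
E
python3 - <<'E'
from h import *
for n in ('scene','side','wrist'):
    d=snap(n,f'pics/{n}0.png'); print(n,d['T'][:3,3].round(3),d['T'][:3,2].round(2),d['fx'])
    np.savez(f'{n}0.npz',**{k:d[k] for k in('T','fx','fy','cx','cy','frame')})
print(monitor.state())
E
```

```text
pics
scene [ 1.036 -0.133  0.616] [-0.68  0.12 -0.72] 365.28895553383796
side [ 0.302 -0.525  0.717] [ 0.3   0.58 -0.76] 408.81896762183754
wrist [0.145 0.614 0.373] [ 0.29 -0.11 -0.95] 299.1160618220919
{'time': 0.15, 'q': array([ 6.30161038e+01,  1.24681080e+01,  9.25081892e+01,  1.67758320e-03,
        7.51334956e+01, -6.43014991e+00]), 'joint_vel': array([ 0.00041642, -0.15258766, -0.26681518, -0.04744304,  0.06716642,
       -0.01535423]), 'effort': array([-6.46656845e-04, -3.97447765e+01, -3.04415488e+01, -2.26838147e-04,
        5.92951939e-03, -3.05988493e-06]), 'tool_pos': array([0.21912726, 0.5846528 , 0.23024685]), 'tool_rot': array([-1.79891079e+02, -1.39063011e-02,  1.59445808e+02]), 'contact_force': array([0.72852304, 0.45033451, 0.16143054]), 'ft_torque': array([ 0.02297973,  0.00130357, -0.02641243]), 'gripper_force': 0.0, 'opening': 0.08514524534732364}
```

View pics/scene0.png

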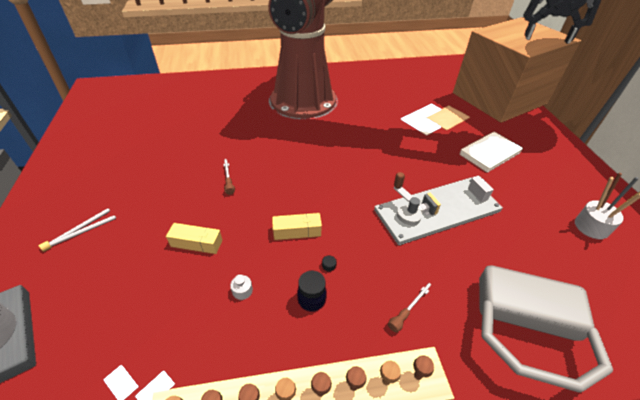

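View pics/side0.png

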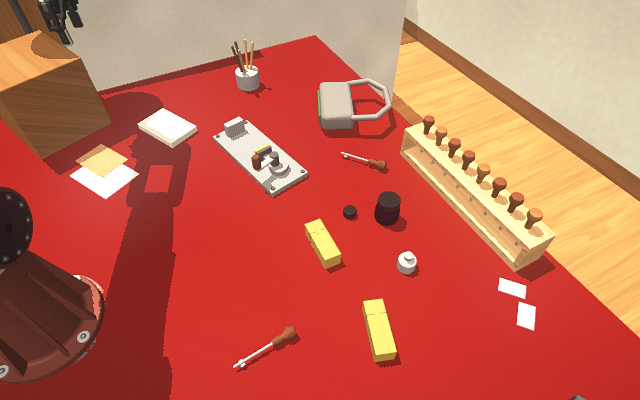

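The scene view shows the cases at about (194,238) and (297,227), the clamp at about (438,208) with its knob at (399,180), the weight at (241,288), the jar at (312,290), the cap at (329,263), and gravers at (228,178) and (410,308). The side view agrees: cases at (323,244) and (380,330), clamp at (260,157).

```bash
python3 - <<'E'
from h import *
def load(n): 
    z=np.load(n+'0.npz'); return {k:(z[k] if z[k].ndim else float(z[k])) for k in z}
ims=[]
for n,roi in (('scene',(360,165,150,80)),('side',(200,105,120,95))):
    d=load(n); f=d['frame']; hsv=cv2.cvtColor(f,cv2.COLOR_RGB2HSV)
    m=cv2.inRange(hsv,(20,90,70),(35,255,255))
    for c in cv2.findContours(m,0,2)[0]:
        if cv2.contourArea(c)<300: continue
        M=cv2.moments(c); u,v=M['m10']/M['m00'],M['m01']/M['m00']
        P=np.array([ray(d,*p[0],0.02)[:2] for p in c],np.float32)
        (cx,cy),(w,h),a=cv2.minAreaRect(P*1000)
        if w<h: a+=90
        print(n,(round(u),round(v)),ray(d,u,v,.017).round(4),'rect',round(cx),round(cy),round(w),round(h),'yaw of long',round(a%180,1))
    x,y,w,h=roi; ims.append(cv2.resize(f[y:y+h,x:x+w],(w*5,h*5) if n=='scene' else (int(w*3.6),int(h*3.6)),interpolation=cv2.INTER_CUBIC))
    # plate
    g=cv2.inRange(hsv,(0,0,60),(180,70,255)); 
    mm=np.zeros_like(g); mm[y:y+h,x:x+w]=g[y:y+h,x:x+w]
    c=max(cv2.findContours(mm,0,2)[0],key=cv2.contourArea)
    print(n,'plate hull',[(tuple(p[0]),tuple(ray(d,*p[0],.015)[:2].round(3))) for p in cv2.approxPolyDP(cv2.convexHull(c),3,True)])
    # dark/others
    for name,lo,hi in (('black',(0,0,0),(180,255,35)),('brown',(3,80,40),(14,190,160))):
        pass
H=max(i.shape[0] for i in ims)
cv2.imwrite('pics/c1.png',cv2.cvtColor(ims[0],cv2.COLOR_RGB2BGR)); cv2.imwrite('pics/c2.png',cv2.cvtColor(ims[1],cv2.COLOR_RGB2BGR))
d=load('scene')
for n,u,v,z in (('knob',399,180,.076),('weight',241,288,.022),('jar',312,290,.031),('cap',329,263,.009),('g1',229,190,.013),('g1tip',226,161,.005),('g2',398,322,.013),('g2tip',429,286,.005)): print(n,ray(d,u,v,z).round(3))
E
```

```text
scene (193, 233) [ 0.5219 -0.3021  0.017 ] rect 524 -301 105 39 yaw of long 70.7
scene (296, 221) [ 0.5209 -0.0845  0.017 ] rect 523 -84 102 39 yaw of long 87.4
scene plate hull [((np.int32(501), np.int32(206)), (np.float64(0.543), np.float64(0.381))), ((np.int32(499), np.int32(211)), (np.float64(0.556), np.float64(0.369))), ((np.int32(400), np.int32(244)), (np.float64(0.612), np.float64(0.119))), ((np.int32(375), np.int32(210)), (np.float64(0.512), np.float64(0.094))), ((np.int32(394), np.int32(187)), (np.float64(0.447), np.float64(0.159))), ((np.int32(476), np.int32(176)), (np.float64(0.439), np.float64(0.371))), ((np.int32(492), np.int32(188)), (np.float64(0.485), np.float64(0.389)))]
side (379, 327) [ 0.5395 -0.2964  0.017 ] rect 540 -294 102 37 yaw of long 70.8
side (566, 244) [ 0.9809 -0.3266  0.017 ] rect 984 -325 29 104 yaw of long 178.2
side (322, 239) [ 0.5398 -0.078   0.017 ] rect 539 -78 102 36 yaw of long 87.3
side (610, 227) [ 1.1017 -0.3387  0.017 ] rect 1086 -343 227 28 yaw of long 8.0
side (586, 214) [ 1.0865 -0.2888  0.017 ] rect 1098 -287 40 240 yaw of long 177.9
s
[... 288 characters left out ...]
 38 237 yaw of long 179.8
side (443, 97) [1.0902 0.2073 0.017 ] rect 1095 205 246 95 yaw of long 8.5
side plate hull [((np.int32(213), np.int32(136)), (np.float64(0.442), np.float64(0.356))), ((np.int32(237), np.int32(117)), (np.float64(0.527), np.float64(0.403))), ((np.int32(247), np.int32(120)), (np.float64(0.547), np.float64(0.378))), ((np.int32(307), np.int32(175)), (np.float64(0.598), np.float64(0.109))), ((np.int32(272), np.int32(196)), (np.float64(0.496), np.float64(0.086)))]
knob [0.487 0.147 0.076]
weight [ 0.67  -0.205  0.022]
jar [ 0.699 -0.078  0.031]
cap [ 0.632 -0.033  0.009]
g1 [ 0.397 -0.229  0.013]
g1tip [ 0.279 -0.238  0.005]
g2 [0.774 0.063 0.013]
g2tip [0.71  0.146 0.005]
```

View pics/c1.png

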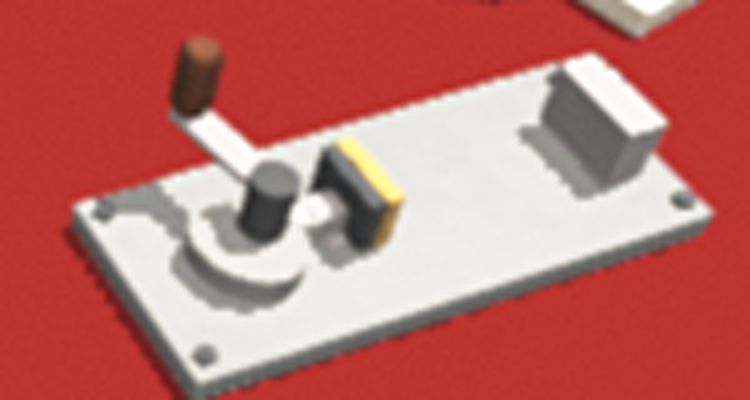

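```bash
python3 - <<'E'
from h import *
z=np.load('scene0.npz'); d={k:(z[k] if z[k].ndim else float(z[k])) for k in z}
P=[ray(d,360+u/5,165+v/5,.015)[:2] for u,v in((72,207),(592,53),(715,213),(195,385))]
print(np.round(P,4))
c=np.mean(P,0); e=(P[1]-P[0]+P[2]-P[3]); yaw=np.degrees(np.arctan2(e[1],e[0]))-90
print('clamp',c,yaw, np.linalg.norm(e)/2)
Rz=R.from_euler('z',yaw,degrees=True).as_matrix()[:2,:2]
print('nest',c+Rz@[0,.041],'axis',c+Rz@[0,-.074])
k=ray(d,360+198/5,165+75/5,.076)[:2]; v=Rz.T@(k-c)-[0,-.074]; print('knob',k,v)
E
python3 -m jog '{"delta_pos":[[0.3,-0.6,0.04],[0.3,-0.6,0.04],[0.3,-0.6,0.04],[0.3,-0.6,0.04],[0.3,-0.6,0.04],[0.3,-0.6,0.04],[0.3,-0.6,0.04],[0.3,-0.6,0.04]],"dr":[[0,0,-1],[0,0,-1],[0,0,-1],[0,0,-1],[0,0,-1],[0,0,-1],[0,0,-1],[0,0,-1]],"grip":[1,1,1,1,1,1,1,1]}' 60
```

```text
[[0.5012 0.0955]
 [0.4384 0.3776]
 [0.5481 0.3829]
 [0.6068 0.1188]]
clamp [0.52362438 0.24368205] 12.54269608131149 0.27977320272546935
nest [0.51472053 0.28370357] axis [0.53969475 0.1714481 ]
knob [0.48711597 0.14803654] [-0.05640818 -0.01143446]
time: 0.82
tool_pos: [0.3684, 0.2857, 0.251]
tool_rot: [-180.0, 0.0, 129.5]
contact_force: [1.0, 0.0, -0.2]
opening: 0.0851
gripper_force: 0.0
```

```bash
python3 - <<'E'
from h import *
d=snap('wrist','pics/w1.png'); np.savez('w1.npz',**{k:d[k] for k in('T','fx','fy','cx','cy','frame')}); print(d['T'].round(3))
E
```

```text
[[ 0.772  0.604  0.198  0.318]
 [ 0.636 -0.733 -0.24   0.349]
 [ 0.     0.311 -0.95   0.394]
 [ 0.     0.     0.     1.   ]]
```

View pics/w1.png

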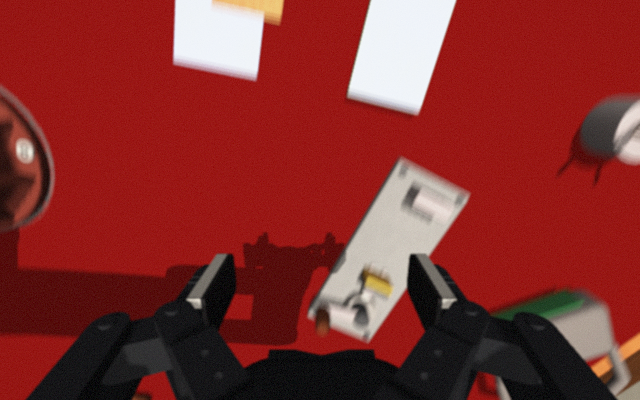

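```bash
python3 -m jog '{"delta_pos":[[0.333,-0.746,-0.1],[0.333,-0.746,-0.1],[0.333,-0.746,-0.1],[0.333,-0.746,-0.1],[0.333,-0.746,-0.1],[0.333,-0.746,-0.1],[0.333,-0.746,-0.1],[0.333,-0.746,-0.1]],"dr":[[0,0,-1],[0,0,-1],[0,0,-1],[0,0,-1],[0,0,-1],[0,0,-1],[0,0,-1],[0,0,-1]],"grip":[1,1,1,1,1,1,1,1]}'
python3 -m jog '{"delta_pos":[[0,-0.08,0],[0,-0.08,0],[0,-0.08,0],[0,-0.08,0]],"dr":[[0,0,-0.4],[0,0,-0.4],[0,0,-0.4],[0,0,-0.4]],"grip":[1,1,1,1]}'
```

```text
time: 1.53
tool_pos: [0.5034, -0.0163, 0.2102]
tool_rot: [180.0, -0.0, 99.4]
contact_force: [0.5, 0.1, -0.1]
opening: 0.0856
gripper_force: 0.0
time: 1.87
tool_pos: [0.5028, -0.0545, 0.2102]
tool_rot: [-179.9, -0.0, 87.5]
contact_force: [0.6, 0.9, 0.3]
opening: 0.0855
gripper_force: 0.0
```

The wrist picture shows the whole clamp: plate corners about (402,157), (470,192), (370,342), (308,315), fixed jaw at the top end, knob at (322,318).

```bash
cat >> h.py <<'E'
def cases(d,z=.034):
    hsv=cv2.cvtColor(d['frame'],cv2.COLOR_RGB2HSV); m=cv2.inRange(hsv,(20,90,70),(35,255,255))
    m=cv2.morphologyEx(m,cv2.MORPH_CLOSE,np.ones((7,7),np.uint8))
    for c in cv2.findContours(m,0,2)[0]:
        if cv2.contourArea(c)<300: continue
        P=np.array([ray(d,*p[0],z)[:2]*1000 for p in c],np.float32)
        (cx,cy),(w,h),a=cv2.minAreaRect(P)
        if w<h: a+=90; w,h=h,w
        print('case',np.round([cx,cy,w,h,a%180],1))
def clamp(P):
    P=np.array(P); c=P.mean(0); e=P[1]-P[0]+P[2]-P[3]; yaw=np.degrees(np.arctan2(e[1],e[0]))-90
    Rz=R.from_euler('z',yaw,degrees=True).as_matrix()[:2,:2]
    print('clamp',c.round(4),round(yaw,1),np.linalg.norm(e)/2,'nest',(c+Rz@[0,.041]).round(4),'axis',(c+Rz@[0,-.074]).round(4)); return c,Rz
E
python3 - <<'E'
from h import *
z=np.load('w1.npz'); w={k:(z[k] if z[k].ndim else float(z[k])) for k in z}
f=w['frame']; hsv=cv2.cvtColor(f,cv2.COLOR_RGB2HSV)
g=cv2.inRange(hsv,(0,0,60),(180,90,255)); mm=np.zeros_like(g); mm[150:350,300:408]=g[150:350,300:408]; mm[150:250,408:480]=g[150:250,408:480]
c=max(cv2.findContours(mm,0,2)[0],key=cv2.contourArea)
print([tuple(map(int,p[0])) for p in cv2.approxPolyDP(cv2.convexHull(c),3,True)])
clamp([ray(w,*p,.015)[:2] for p in((308,315),(402,157),(470,192),(370,342))][::1])
clamp([ray(w,*p,.015)[:2] for p in((370,342),(470,192),(402,157),(308,315))])
d=snap('wrist','pics/w2.png'); cases(d); print(proj(d,[.535,-.0874,.034]))
E
```

```text
[(403, 160), (468, 196), (367, 340), (310, 317), (308, 311), (393, 167)]
clamp [0.5257 0.2384] 13.2 0.2751804093897499 nest [0.5164 0.2783] axis [0.5427 0.1663]
clamp [0.5257 0.2384] 13.2 0.27518040938974997 nest [0.5164 0.2783] axis [0.5427 0.1663]
case [ 543.5 -263.6   73.7   44.1   71.7]
case [ 873.9 -182.6  216.5   43.6   91.6]
case [535.5 -82.7 104.7  38.4  87.4]
(np.float64(350.5345800841371), np.float64(204.1043507323169))
```

View pics/w2.png

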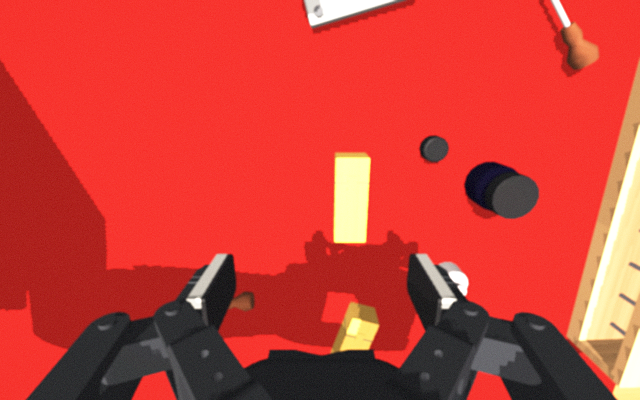

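The picture shows case 2 (call it B) upright at (351,200) along the image column direction, well clear of the cap (434,149) and jar.

```bash
python3 -m jog '{"delta_pos":[[0.064,-0.065,0],[0.064,-0.065,-0.08],[0.064,-0.065,-0.16],[0.064,-0.065,-0.24],[0.064,-0.065,-0.3],[0.064,-0.065,-0.35],[0.064,-0.065,-0.38],[0.064,-0.065,-0.406]],"dr":[[0,0,0],[0,0,0],[0,0,0],[0,0,0],[0,0,0],[0,0,0],[0,0,0],[0,0,0]],"grip":[1,1,1,1,1,1,1,1]}'
python3 -m jog '{"delta_pos":[[0,0,0],[0,0,0],[0,0,0],[0,0,0],[0,0,0],[0,0,0],[0,0,0],[0,0,0]],"dr":[[0,0,0],[0,0,0],[0,0,0],[0,0,0],[0,0,0],[0,0,0],[0,0,0],[0,0,0]],"grip":[0.2,0.2,0.2,0.2,0.2,0.2,0.2,0.2]}' 60
```

```text
time: 2.58
tool_pos: [0.5338, -0.0847, 0.0055]
tool_rot: [-179.8, -0.1, 87.7]
contact_force: [-0.3, 0.3, -0.3]
opening: 0.0854
gripper_force: 0.0
time: 3.25
tool_pos: [0.5367, -0.0873, 0.0097]
tool_rot: [179.8, 0.0, 87.5]
contact_force: [0.0, 2.8, 6.1]
opening: 0.0352
gripper_force: 63.4
```

```bash
python3 -m jog '{"delta_pos":[[0,0,0.02],[0,0,0.08],[0,0,0.14],[0,0,0.2],[0,0,0.25],[0,0,0.28],[0,0,0.3],[0,0,0.3]],"dr":[[0,0,0],[0,0,0],[0,0,0],[0,0,0],[0,0,0],[0,0,0],[0,0,0],[0,0,0]],"grip":[0.2,0.2,0.2,0.2,0.2,0.2,0.2,0.2]}'
python3 -m jog '{"delta_pos":[[0,0,0],[0,0,0],[0,0,0],[0,0,0],[0,0,0],[0,0,0]],"dr":[[0,0,0],[0,0,0],[0,0,0],[0,0,0],[0,0,0],[0,0,0]],"grip":[0.2,0.2,0.2,0.2,0.2,0.2]}'
python3 -c "
from h import *
s=monitor.state();print(s['ft_torque'],s['contact_force'],s['tool_pos'])"
```

```text
time: 3.92
tool_pos: [0.5364, -0.0875, 0.1602]
tool_rot: [179.7, 0.1, 87.4]
contact_force: [-0.1, -1.4, -4.2]
opening: 0.0348
gripper_force: 62.4
time: 4.42
tool_pos: [0.5348, -0.0869, 0.1569]
tool_rot: [-179.9, -0.0, 87.4]
contact_force: [-0.4, 0.1, -4.5]
opening: 0.035
gripper_force: 62.4
[0.01070511 0.01980764 0.06143712] [-0.41169417  0.14884859 -4.50596021] [ 0.53475263 -0.08690815  0.15686048]
```

```bash
cat > t.py <<'E'
from h import *
s=monitor.state(); print('TORQUE',np.round(s['ft_torque'],4),np.round(s['contact_force'],2),np.round(s['tool_rot'],1))
E
python3 -m jog '{"delta_pos":[[0,0,0],[0,0,0],[0,0,0],[0,0,0],[0,0,0],[0,0,0],[0,0,0],[0,0,0]],"dr":[[0.15,-0.007,0],[0.35,-0.016,0],[0.55,-0.025,0],[0.75,-0.034,0],[0.9,-0.041,0],[1,-0.045,0],[1,-0.045,0],[1,-0.045,0]],"grip":[0.2,0.2,0.2,0.2,0.2,0.2,0.2,0.2]}'
python3 -m jog '{"delta_pos":[[0,0,0],[0,0,0],[0,0,0],[0,0,0],[0,0,0],[0,0,0],[0,0,0],[0,0,0]],"dr":[[0,0,0],[-0.15,0.007,0],[-0.35,0.016,0],[-0.55,0.025,0],[-0.75,0.034,0],[-0.9,0.041,0],[-1,0.045,0],[-1,0.045,0]],"grip":[0.2,0.2,0.2,0.2,0.2,0.2,0.2,0.2]}'
python3 -m jog '{"delta_pos":[[0,0,0],[0,0,0],[0,0,0],[0,0,0],[0,0,0],[0,0,0]],"dr":[[0,0,0],[0,0,0],[0,0,0],[0,0,0],[0,0,0],[0,0,0]],"grip":[0.2,0.2,0.2,0.2,0.2,0.2]}'; python3 t.py
python3 -m jog '{"delta_pos":[[0,0,0],[0,0,0],[0,0,0],[0,0,0],[0,0,0],[0,0,0],[0,0,0],[0,0,0]],"dr":[[-0.15,0.007,0],[-0.35,0.016,0],[-0.55,0.025,0],[-0.75,0.034,0],[-0.9,0.041,0],[-1,0.045,0],[-1,0.045,0],[-1,0.045,0]],"grip":[0.2,0.2,0.2,0.2,0.2,0.2,0.2,0.2]}'
python3 -m jog '{"delta_pos":[[0,0,0],[0,0,0],[0,0,0],[0,0,0],[0,0,0],[0,0,0],[0,0,0],[0,0,0]],"dr":[[0,0,0],[0.15,-0.007,0],[0.35,-0.016,0],[0.55,-0.025,0],[0.75,-0.034,0],[0.9,-0.041,0],[1,-0.045,0],[1,-0.045,0]],"grip":[0.2,0.2,0.2,0.2,0.2,0.2,0.2,0.2]}'
python3 -m jog '{"delta_pos":[[0,0,0],[0,0,0],[0,0,0],[0,0,0],[0,0,0],[0,0,0]],"dr":[[0,0,0],[0,0,0],[0,0,0],[0,0,0],[0,0,0],[0,0,0]],"grip":[0.2,0.2,0.2,0.2,0.2,0.2]}'; python3 t.py
```

```text
time: 5.08
tool_pos: [0.535, -0.088, 0.1569]
tool_rot: [-179.9, -29.9, 87.3]
contact_force: [-1.0, 0.4, -3.9]
opening: 0.0348
gripper_force: 62.3
time: 5.75
tool_pos: [0.5352, -0.0835, 0.1587]
tool_rot: [179.9, 0.0, 87.7]
contact_force: [0.1, 0.8, -4.0]
opening: 0.0351
gripper_force: 62.2
time: 6.25
tool_pos: [0.535, -0.0876, 0.1575]
tool_rot: [-180.0, -0.0, 87.4]
contact_force: [-0.7, -0.2, -3.2]
opening: 0.0349
gripper_force: 62.2
TORQUE [-0.0115  0.0185 -0.01  ] [-0.71 -0.17 -3.24] [-180.    -0.    87.4]
time: 6.92
tool_pos: [0.5349, -0.0862, 0.1568]
tool_rot: [-179.9, 29.9, 87.5]
contact_force: [-0.5, 0.3, -4.0]
opening: 0.0352
gripper_force: 62.3
time: 7.58
tool_pos: [0.5355, -0.0908, 0.1591]
tool_rot: [179.9, 0.0, 87.2]
contact_force: [0.1, -1.4, -5.0]
opening: 0.0349
gripper_force: 62.2
time: 8.08
tool_pos: [0.5351, -0.0864, 0.1575]
tool_rot: [-180.0, 0.0, 87.5]
contact_force: [0.5, -0.1, -5.1]
opening: 0.0351
gripper_force: 62.2
TORQUE [ 0.0147  0.0249 -0.0188] [ 0.45 -0.11 -5.14] [-180.     0.    87.5]
```

```bash

python3 -m jog '{"delta_pos":[[0,0,0],[0,0,0],[0,0,0],[0,0,0],[0,0,0],[0,0,0],[0,0,0],[0,0,0]],"dr":[[0.15,-0.007,0],[0.35,-0.016,0],[0.55,-0.025,0],[0.75,-0.034,0],[0.9,-0.041,0],[1,-0.045,0],[1,-0.045,0],[1,-0.045,0]],"grip":[0.2,0.2,0.2,0.2,0.2,0.2,0.2,0.2]}' >/dev/null
python3 -m jog '{"delta_pos":[[0,0,0],[0,0,0],[0,0,0],[0,0,0],[0,0,0],[0,0,0],[0,0,0],[0,0,0]],"dr":[[0,0,0],[-0.15,0.007,0],[-0.35,0.016,0],[-0.55,0.025,0],[-0.75,0.034,0],[-0.9,0.041,0],[-1,0.045,0],[-1,0.045,0]],"grip":[0.2,0.2,0.2,0.2,0.2,0.2,0.2,0.2]}' >/dev/null
python3 -m jog '{"delta_pos":[[0,0,0],[0,0,0],[0,0,0],[0,0,0],[0,0,0],[0,0,0]],"dr":[[0,0,0],[0,0,0],[0,0,0],[0,0,0],[0,0,0],[0,0,0]],"grip":[0.2,0.2,0.2,0.2,0.2,0.2]}' >/dev/null; python3 t.py
for i in 1 2 3; do python3 -m jog '{"delta_pos":[[0,0,0]],"dr":[[0,0,0]],"grip":[0.2]}' >/dev/null; python3 t.py; done
python3 -m jog '{"delta_pos":[[0,0,0],[0,0,0],[0,0,0],[0,0,0],[0,0,0],[0,0,0],[0,0,0],[0,0,0]],"dr":[[-0.15,0.007,0],[-0.35,0.016,0],[-0.55,0.025,0],[-0.75,0.034,0],[-0.9,0.041,0],[-1,0.045,0],[-1,0.045,0],[-1,0.045,0]],"grip":[0.2,0.2,0.2,0.2,0.2,0.2,0.2,0.2]}' >/dev/null
python3 -m jog '{"delta_pos":[[0,0,0],[0,0,0],[0,0,0],[0,0,0],[0,0,0],[0,0,0],[0,0,0],[0,0,0]],"dr":[[0,0,0],[0.15,-0.007,0],[0.35,-0.016,0],[0.55,-0.025,0],[0.75,-0.034,0],[0.9,-0.041,0],[1,-0.045,0],[1,-0.045,0]],"grip":[0.2,0.2,0.2,0.2,0.2,0.2,0.2,0.2]}' >/dev/null
python3 -m jog '{"delta_pos":[[0,0,0],[0,0,0],[0,0,0],[0,0,0],[0,0,0],[0,0,0]],"dr":[[0,0,0],[0,0,0],[0,0,0],[0,0,0],[0,0,0],[0,0,0]],"grip":[0.2,0.2,0.2,0.2,0.2,0.2]}'; python3 t.py
for i in 1 2 3; do python3 -m jog '{"delta_pos":[[0,0,0]],"dr":[[0,0,0]],"grip":[0.2]}' >/dev/null; python3 t.py; done
```

```text
TORQUE [ 0.0042 -0.003  -0.0285] [ 0.53  0.74 -4.76] [-180.    -0.    87.4]
TORQUE [ 0.0308 -0.0257  0.0025] [-0.21  0.7  -4.06] [-180.    -0.    87.4]
TORQUE [0.0415 0.0561 0.0171] [-0.22 -0.42 -4.51] [-180.    -0.    87.4]
TORQUE [ 0.0036  0.0043 -0.0472] [-0.75  0.91 -4.9 ] [-180.    -0.    87.4]
time: 12.0
tool_pos: [0.5351, -0.0864, 0.1575]
tool_rot: [-180.0, 0.0, 87.5]
contact_force: [0.5, 1.2, -3.8]
opening: 0.0348
gripper_force: 62.2
TORQUE [-0.0301 -0.0127  0.0227] [ 0.52  1.21 -3.81] [-180.     0.    87.5]
TORQUE [ 0.0206 -0.0344 -0.0185] [-0.07  0.31 -4.72] [-180.     0.    87.5]
TORQUE [ 0.0082 -0.0029 -0.0045] [ 0.23  0.31 -3.5 ] [-180.     0.    87.5]
TORQUE [-0.077  -0.0207  0.0403] [-0.05 -0.3  -3.39] [-180.     0.    87.5]
```

```bash
cat > t.py <<'E'
from h import *
L=[]
for i in range(24):
    s=monitor.state(); L.append(np.r_[s['ft_torque'],s['contact_force']]); eyes.snapshot('wrist')
L=np.array(L); print('MEAN',L.mean(0).round(4),'sem',(L.std(0)/len(L)**.5).round(4),s['time'])
E
python3 t.py
python3 -m jog '{"delta_pos":[[0,0,0],[0,0,0],[0,0,0],[0,0,0],[0,0,0],[0,0,0],[0,0,0],[0,0,0]],"dr":[[0.15,-0.007,0],[0.35,-0.016,0],[0.55,-0.025,0],[0.75,-0.034,0],[0.9,-0.041,0],[1,-0.045,0],[1,-0.045,0],[1,-0.045,0]],"grip":[0.2,0.2,0.2,0.2,0.2,0.2,0.2,0.2]}' >/dev/null
python3 -m jog '{"delta_pos":[[0,0,0],[0,0,0],[0,0,0],[0,0,0],[0,0,0],[0,0,0],[0,0,0],[0,0,0]],"dr":[[0,0,0],[-0.15,0.007,0],[-0.35,0.016,0],[-0.55,0.025,0],[-0.75,0.034,0],[-0.9,0.041,0],[-1,0.045,0],[-1,0.045,0]],"grip":[0.2,0.2,0.2,0.2,0.2,0.2,0.2,0.2]}' >/dev/null
python3 -m jog '{"delta_pos":[[0,0,0],[0,0,0],[0,0,0],[0,0,0],[0,0,0],[0,0,0]],"dr":[[0,0,0],[0,0,0],[0,0,0],[0,0,0],[0,0,0],[0,0,0]],"grip":[0.2,0.2,0.2,0.2,0.2,0.2]}'; python3 t.py
```

```text
MEAN [-1.1100e-02 -3.1000e-03  4.0000e-04 -6.3000e-03  1.8940e-01 -4.2544e+00] sem [0.0065 0.0061 0.005  0.0983 0.0972 0.0979] 13.4
time: 15.28
tool_pos: [0.535, -0.0876, 0.1575]
tool_rot: [-180.0, -0.0, 87.4]
contact_force: [-0.9, -0.1, -4.1]
opening: 0.035
gripper_force: 62.2
MEAN [-0.0126  0.0103  0.0102 -0.1993 -0.0065 -4.2249] sem [0.0063 0.0039 0.0055 0.0856 0.1063 0.0785] 16.4333
```

Case B is empty (difference 0.002 ± 0.009 N m). I'll put it back.

```bash

python3 -m jog '{"delta_pos":[[0,0,-0.04],[0,0,-0.1],[0,0,-0.16],[0,0,-0.22],[0,0,-0.26],[0,0,-0.28],[0,0,-0.292],[0,0,-0.295]],"dr":[[0,0,0],[0,0,0],[0,0,0],[0,0,0],[0,0,0],[0,0,0],[0,0,0],[0,0,0]],"grip":[0.2,0.2,0.2,0.2,0.2,0.2,0.2,0.2]}' 
python3 -m jog '{"delta_pos":[[0,0,0],[0,0,0],[0,0,-0.003],[0,0,-0.003]],"dr":[[0,0,0],[0,0,0],[0,0,0],[0,0,0]],"grip":[0.2,0.2,0.2,0.2]}'
```

```text
time: 17.15
tool_pos: [0.5356, -0.0871, 0.0102]
tool_rot: [180.0, -0.0, 87.4]
contact_force: [0.3, -0.2, -4.0]
opening: 0.0351
gripper_force: 62.2
time: 17.48
tool_pos: [0.5361, -0.0873, 0.0097]
tool_rot: [179.9, 0.0, 87.4]
contact_force: [0.2, -0.5, -2.9]
opening: 0.035
gripper_force: 62.7
```

```bash

python3 -m jog '{"delta_pos":[[0,0,-0.002],[0,0,-0.003],[0,0,-0.003]],"dr":[[0,0,0],[0,0,0],[0,0,0]],"grip":[0.2,0.2,0.2]}' 
python3 -m jog '{"delta_pos":[[0,0,0],[0,0,0],[0,0,0],[0,0,0],[0,0,0],[0,0,0],[0,0,0]],"dr":[[0,0,0],[0,0,0],[0,0,0],[0,0,0],[0,0,0],[0,0,0],[0,0,0]],"grip":[0.4,0.6,0.8,1,1,1,1]}'
python3 -m jog '{"delta_pos":[[0,0,0.04],[0,0,0.1],[0,0,0.16],[0,0,0.22],[0,0,0.28],[0,0,0.3]],"dr":[[0,0,0],[0,0,0],[0,0,0],[0,0,0],[0,0,0],[0,0,0]],"grip":[1,1,1,1,1,1]}'
```

```text
time: 17.73
tool_pos: [0.5362, -0.0873, 0.0096]
tool_rot: [179.9, 0.0, 87.5]
contact_force: [-3.9, 0.5, 7.6]
opening: 0.0347
gripper_force: 63.7
time: 18.32
tool_pos: [0.5352, -0.0871, 0.0071]
tool_rot: [180.0, 0.0, 87.4]
contact_force: [-0.7, -0.1, -0.0]
opening: 0.0854
gripper_force: 0.0
time: 18.82
tool_pos: [0.5383, -0.0879, 0.1624]
tool_rot: [179.5, 0.1, 87.4]
contact_force: [1.2, -0.3, 0.3]
opening: 0.0857
gripper_force: 0.0
```

```bash

python3 -m jog '{"delta_pos":[[-0.07,-0.366,0.1],[-0.07,-0.366,0.1],[-0.07,-0.366,0.1],[-0.07,-0.366,0.1],[-0.07,-0.366,0.1],[-0.07,-0.366,0.1],[-0.07,-0.366,0.1],[-0.07,-0.366,0.1]],"dr":[[0,0,-0.557],[0,0,-0.557],[0,0,-0.557],[0,0,-0.557],[0,0,-0.557],[0,0,-0.557],[0,0,-0.557],[0,0,-0.557]],"grip":[1,1,1,1,1,1,1,1]}'
python3 - <<'E'
from h import *
d=snap('wrist','pics/w3.png'); cases(d); print(monitor.state()['tool_pos'],monitor.state()['tool_rot'])
E
```

```text
time: 19.48
tool_pos: [0.4995, -0.2691, 0.2058]
tool_rot: [-179.9, -0.1, 70.7]
contact_force: [-0.1, 0.9, 1.1]
opening: 0.0852
gripper_force: 0.0
case [ 535.9 -296.4  103.2   38.8   70.4]
[ 0.49962077 -0.26853142  0.20565052] [-1.79853126e+02 -7.92319366e-02  7.07744383e+01]
```

View pics/w3.png

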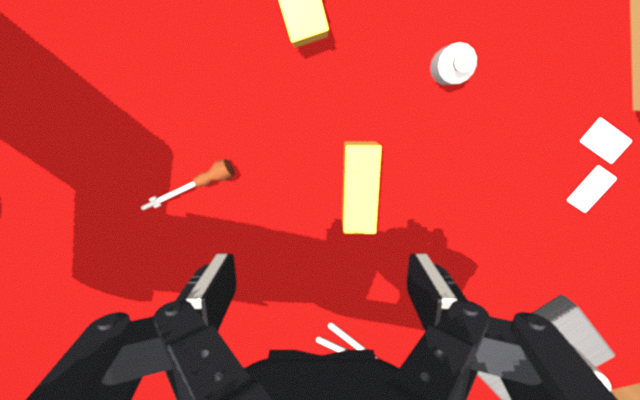

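The case is at (362,188), clear of graver_1 (190,188) and the weight (455,63).

```bash
python3 -m jog '{"delta_pos":[[0.07,-0.057,0],[0.07,-0.057,-0.08],[0.07,-0.057,-0.16],[0.07,-0.057,-0.24],[0.07,-0.057,-0.3],[0.07,-0.057,-0.35],[0.07,-0.057,-0.38],[0.07,-0.057,-0.396]],"dr":[[0,0,0],[0,0,0],[0,0,0],[0,0,0],[0,0,0],[0,0,0],[0,0,0],[0,0,0]],"grip":[1,1,1,1,1,1,1,1]}'
python3 -m jog '{"delta_pos":[[0,0,0],[0,0,0],[0,0,0],[0,0,0],[0,0,0],[0,0,0],[0,0,0],[0,0,0]],"dr":[[0,0,0],[0,0,0],[0,0,0],[0,0,0],[0,0,0],[0,0,0],[0,0,0],[0,0,0]],"grip":[0.2,0.2,0.2,0.2,0.2,0.2,0.2,0.2]}' 60
python3 -m jog '{"delta_pos":[[0,0,0.02],[0,0,0.08],[0,0,0.14],[0,0,0.2],[0,0,0.25],[0,0,0.28],[0,0,0.3],[0,0,0.3]],"dr":[[0,0,0],[0,0,0],[0,0,0],[0,0,0],[0,0,0],[0,0,0],[0,0,0],[0,0,0]],"grip":[0.2,0.2,0.2,0.2,0.2,0.2,0.2,0.2]}'
```

```text
time: 20.2
tool_pos: [0.5328, -0.2947, 0.0048]
tool_rot: [-179.6, -0.1, 70.9]
contact_force: [0.3, 0.1, 0.2]
opening: 0.0849
gripper_force: 0.0
time: 20.87
tool_pos: [0.5366, -0.2995, 0.0114]
tool_rot: [179.8, 0.0, 70.7]
contact_force: [0.4, 1.0, 5.9]
opening: 0.0352
gripper_force: 63.6
time: 21.53
tool_pos: [0.5359, -0.2991, 0.1614]
tool_rot: [179.8, 0.1, 70.7]
contact_force: [-0.0, 0.4, -3.5]
opening: 0.0349
gripper_force: 62.6
```

```bash
sed -i 's/range(24)/range(14)/; s/^L=np.array(L);/L=np.array(L); print("ALONG",(L[:,:2]@[.944,-.33]).mean().round(4));/' t.py
for i in 1 2; do
python3 -m jog '{"delta_pos":[[0,0,0],[0,0,0],[0,0,0],[0,0,0],[0,0,0],[0,0,0],[0,0,0],[0,0,0]],"dr":[[0.14,-0.05,0],[0.33,-0.115,0],[0.52,-0.18,0],[0.71,-0.25,0],[0.85,-0.3,0],[0.944,-0.33,0],[0.944,-0.33,0],[0.944,-0.33,0]],"grip":[0.2,0.2,0.2,0.2,0.2,0.2,0.2,0.2]}' >/dev/null
python3 -m jog '{"delta_pos":[[0,0,0],[0,0,0],[0,0,0],[0,0,0],[0,0,0],[0,0,0],[0,0,0],[0,0,0]],"dr":[[0,0,0],[-0.14,0.05,0],[-0.33,0.115,0],[-0.52,0.18,0],[-0.71,0.25,0],[-0.85,0.3,0],[-0.944,0.33,0],[-0.944,0.33,0]],"grip":[0.2,0.2,0.2,0.2,0.2,0.2,0.2,0.2]}' >/dev/null
python3 -m jog '{"delta_pos":[[0,0,0],[0,0,0],[0,0,0],[0,0,0],[0,0,0],[0,0,0]],"dr":[[0,0,0],[0,0,0],[0,0,0],[0,0,0],[0,0,0],[0,0,0]],"grip":[0.2,0.2,0.2,0.2,0.2,0.2]}'; python3 t.py
python3 -m jog '{"delta_pos":[[0,0,0],[0,0,0],[0,0,0],[0,0,0],[0,0,0],[0,0,0],[0,0,0],[0,0,0]],"dr":[[-0.14,0.05,0],[-0.33,0.115,0],[-0.52,0.18,0],[-0.71,0.25,0],[-0.85,0.3,0],[-0.944,0.33,0],[-0.944,0.33,0],[-0.944,0.33,0]],"grip":[0.2,0.2,0.2,0.2,0.2,0.2,0.2,0.2]}' >/dev/null
python3 -m jog '{"delta_pos":[[0,0,0],[0,0,0],[0,0,0],[0,0,0],[0,0,0],[0,0,0],[0,0,0],[0,0,0]],"dr":[[0,0,0],[0.14,-0.05,0],[0.33,-0.115,0],[0.52,-0.18,0],[0.71,-0.25,0],[0.85,-0.3,0],[0.944,-0.33,0],[0.944,-0.33,0]],"grip":[0.2,0.2,0.2,0.2,0.2,0.2,0.2,0.2]}' >/dev/null
python3 -m jog '{"delta_pos":[[0,0,0],[0,0,0],[0,0,0],[0,0,0],[0,0,0],[0,0,0]],"dr":[[0,0,0],[0,0,0],[0,0,0],[0,0,0],[0,0,0],[0,0,0]],"grip":[0.2,0.2,0.2,0.2,0.2,0.2]}'; python3 t.py
done
```

```text
time: 23.37
tool_pos: [0.5348, -0.2991, 0.1589]
tool_rot: [-180.0, -0.0, 70.7]
contact_force: [0.8, 0.7, -4.9]
opening: 0.0349
gripper_force: 62.4
ALONG 0.0397
MEAN [ 0.0358 -0.0179  0.0061  0.1583  0.1803 -4.4768] sem [0.008  0.0065 0.0077 0.1499 0.1722 0.1373] 24.0167
time: 25.9
tool_pos: [0.5353, -0.2979, 0.159]
tool_rot: [-180.0, 0.0, 70.8]
contact_force: [-0.3, 0.4, -4.6]
opening: 0.0348
gripper_force: 62.4
ALONG -0.0374
MEAN [-0.0334  0.0177 -0.006   0.0882  0.0742 -4.7836] sem [0.0093 0.0081 0.0079 0.1226 0.1035 0.1344] 26.55
time: 28.43
tool_pos: [0.5348, -0.2991, 0.159]
tool_rot: [-180.0, -0.0, 70.7]
contact_force: [-0.3, 0.0, -5.4]
opening: 0.0351
gripper_force: 62.4
ALONG 0.0419
MEAN [ 0.0407 -0.0104  0.0082 -0.2071  0.0161 -4.4916] sem [0.0084 0.0084 0.0079 0.082  0.1426 0.1353] 29.0833
time: 30.97
tool_pos: [0.5353, -0.2979, 0.159]
tool_rot: [-180.0, 0.0, 70.8]
contact_force: [0.9, 0.5, -5.8]
opening: 0.0347
gripper_force: 62.4
ALONG -0.0407
MEAN [-0.0393  0.0109 -0.0076 -0.0956  0.0949 -4.8169] sem [0.0052 0.0067 0.0077 0.135  0.1527 0.1165] 31.6167
```

Case A rattles (+0.040 / −0.039 N m, repeated). I'll carry it to the clamp.

```bash
python3 -m jog '{"delta_pos":[[0,0.03,0.04],[0,0.1,0.1],[0,0.18,0.14],[0,0.26,0.14],[0,0.34,0.14],[0,0.42,0.14],[0,0.5,0.14],[0,0.58,0.14]],"dr":[[0,0,0],[0,0,0.1],[0,0,0.2],[0,0,0.3],[0,0,0.4],[0,0,0.5],[0,0,0.6],[0,0,0.7]],"grip":[0.2,0.2,0.2,0.2,0.2,0.2,0.2,0.2]}'
python3 -m jog '{"delta_pos":[[-0.02,0.08,0],[-0.04,0.16,0],[-0.07,0.24,0],[-0.1,0.32,0],[-0.13,0.4,0],[-0.16,0.48,0],[-0.18,0.54,0],[-0.19,0.557,0]],"dr":[[0,0,0.1],[0,0,0.2],[0,0,0.3],[0,0,0.383],[0,0,0.383],[0,0,0.383],[0,0,0.383],[0,0,0.383]],"grip":[0.2,0.2,0.2,0.2,0.2,0.2,0.2,0.2]}'
python3 -m jog '{"delta_pos":[[0,0,0],[0,0,0],[0,0,0]],"dr":[[0,0,0],[0,0,0],[0,0,0]],"grip":[0.2,0.2,0.2]}'
python3 - <<'E'
from h import *
d=snap('wrist','pics/w4.png'); np.savez('w4.npz',**{k:d[k] for k in('T','fx','fy','cx','cy','frame')}); print(monitor.state()['tool_pos'],monitor.state()['tool_rot'])
E
```

```text
time: 32.33
tool_pos: [0.5347, -0.0065, 0.2295]
tool_rot: [179.9, -0.0, 91.9]
contact_force: [1.1, 0.7, -4.4]
opening: 0.0347
gripper_force: 62.5
time: 33.0
tool_pos: [0.438, 0.2747, 0.2296]
tool_rot: [180.0, -0.2, 103.5]
contact_force: [-1.2, -0.1, -5.0]
opening: 0.035
gripper_force: 62.5
time: 33.25
tool_pos: [0.4405, 0.2691, 0.2291]
tool_rot: [180.0, 0.1, 103.2]
contact_force: [-0.5, 0.7, -5.1]
opening: 0.0346
gripper_force: 62.5
[0.44068958 0.26882521 0.22912753] [1.79991955e+02 4.24411147e-02 1.03141789e+02]
```

View pics/w4.png

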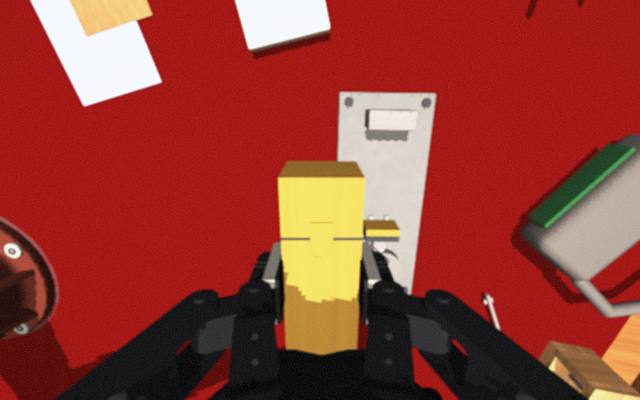

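The plate's far corners are at (340,92) and (437,94), the fixed jaw at rows 110–130, cols 366–417, the brass pad at (381,230); the held case's far top edge is at row 177, joint line at row 239.

```bash
python3 - <<'E'
from h import *
z=np.load('w4.npz'); d={k:(z[k] if z[k].ndim else float(z[k])) for k in z}
tcp=np.array([.4405,.2691]); 
A=ray(d,340,92,.015)[:2];B=ray(d,437,94,.015)[:2];C=ray(d,411,290,.015)[:2]
print(A,B,C,np.linalg.norm(A-B))
for yaw in (np.degrees(np.arctan2(*(B-A)[::-1])),np.degrees(np.arctan2(*(B-C)[::-1]))-90):
    Rz=R.from_euler('z',yaw,degrees=True).as_matrix()[:2,:2]
    print(yaw,'nest',(A+B)/2+Rz@[0,-.135+.041],'axis',(A+B)/2+Rz@[0,-.135-.074])
Rz=R.from_euler('z',13.2,degrees=True).as_matrix()[:2,:2]
for u,v in((366,130),(417,130)): p=ray(d,u,v,.051)[:2]; print('jaw',p,'nest',p+Rz@[0,-.056])
p=ray(d,381,235,.049)[:2]; print('pad top edge ->nest', p+Rz@[0,.059])
t=np.radians(103.2); ax=np.array([np.cos(t),np.sin(t)]); ay=np.array([-ax[1],ax[0]])
for zz in (.250,.253):
  for u,v in((280,177),(363,177),(322,239)):
    q=ray(d,u,v,zz)[:2]-tcp; print('case rel tool',zz,round(q@ax*1000,1),round(q@ay*1000,1))
E
```

```text
[0.44187654 0.36045743] [0.54908408 0.38344012] [0.60360552 0.12945776] 0.10964334101693354
12.099684022183869 nest [0.51518395 0.28003704] axis [0.53928946 0.16759184]
12.11559996507954 nest [0.51520948 0.28004252] axis [0.53934623 0.16760402]
jaw [0.47599456 0.3289418 ] nest [0.48878221 0.27442138]
jaw [0.52829053 0.34122553] nest [0.54107818 0.28670511]
pad top edge ->nest [0.51374111 0.27257196]
case rel tool 0.25 50.3 16.3
case rel tool 0.25 50.3 -18.7
case rel tool 0.25 21.5 -1.4
case rel tool 0.253 51.1 15.9
case rel tool 0.253 51.1 -18.3
case rel tool 0.253 22.9 -1.4
```

```bash
python3 -m jog '{"delta_pos":[[0.05,0.007,0],[0.1,0.013,0],[0.14,0.019,0],[0.15,0.019,0],[0.15,0.019,-0.04],[0.15,0.019,-0.1],[0.15,0.019,-0.16],[0.15,0.019,-0.22]],"dr":[[0,0,-0.027],[0,0,-0.027],[0,0,-0.027],[0,0,-0.027],[0,0,-0.027],[0,0,-0.027],[0,0,-0.027],[0,0,-0.027]],"grip":[0.2,0.2,0.2,0.2,0.2,0.2,0.2,0.2]}'
python3 -m jog '{"delta_pos":[[0,0,-0.05],[0,0,-0.09],[0,0,-0.13],[0,0,-0.16],[0,0,-0.172],[0,0,-0.176],[0,0,-0.176]],"dr":[[0,0,0],[0,0,0],[0,0,0],[0,0,0],[0,0,0],[0,0,0],[0,0,0]],"grip":[0.2,0.2,0.2,0.2,0.2,0.2,0.2]}'
python3 -m jog '{"delta_pos":[[0,0,0],[0,0,-0.002],[0,0,-0.004],[0,0,-0.004]],"dr":[[0,0,0],[0,0,0],[0,0,0],[0,0,0]],"grip":[0.2,0.2,0.2,0.2]}'
```

```text
time: 33.97
tool_pos: [0.5158, 0.2781, 0.1184]
tool_rot: [180.0, 0.0, 102.3]
contact_force: [0.1, 0.7, -4.8]
opening: 0.0345
gripper_force: 62.6
time: 34.55
tool_pos: [0.5154, 0.2788, 0.0311]
tool_rot: [-180.0, 0.0, 102.3]
contact_force: [-0.6, 0.9, -3.4]
opening: 0.0346
gripper_force: 62.5
time: 34.88
tool_pos: [0.5157, 0.2797, 0.0299]
tool_rot: [179.9, -0.0, 102.4]
contact_force: [-1.1, -0.1, -5.1]
opening: 0.0349
gripper_force: 62.5
```

```bash
python3 -m jog '{"delta_pos":[[0,0,-0.002],[0,0,-0.004],[0,0,-0.006],[0,0,-0.006]],"dr":[[0,0,0],[0,0,0],[0,0,0],[0,0,0]],"grip":[0.2,0.2,0.2,0.2]}'
python3 -m jog '{"delta_pos":[[0,0,-0.002],[0,0,-0.003],[0,0,-0.003]],"dr":[[0,0,0],[0,0,0],[0,0,0]],"grip":[0.2,0.2,0.2]}'
```

```text
time: 35.22
tool_pos: [0.5152, 0.2796, 0.0264]
tool_rot: [180.0, -0.0, 102.4]
contact_force: [-0.3, -0.2, -2.3]
opening: 0.0349
gripper_force: 62.7
time: 35.47
tool_pos: [0.5153, 0.2796, 0.0264]
tool_rot: [-180.0, 0.0, 102.4]
contact_force: [-3.9, -2.1, 7.4]
opening: 0.0346
gripper_force: 64.0
```

```bash
python3 -m jog '{"delta_pos":[[0,0,0],[0,0,0],[0,0,0],[0,0,0],[0,0,0],[0,0,0],[0,0,0]],"dr":[[0,0,0],[0,0,0],[0,0,0],[0,0,0],[0,0,0],[0,0,0],[0,0,0]],"grip":[0.4,0.6,0.8,1,1,1,1]}'
python3 -m jog '{"delta_pos":[[0,0,0.04],[0,0,0.1],[0,0,0.16],[0,0,0.24],[0,0,0.32],[0,0,0.38],[-0.06,0,0.4],[-0.12,0,0.4]],"dr":[[0,0,0],[0,0,0],[0,0,0],[0,0,0],[0,0,0],[0,0,0],[0,0,0],[0,0,0]],"grip":[1,1,1,1,1,1,1,1]}'
python3 -m jog '{"delta_pos":[[0,0,0],[0,0,0],[0,0,0]],"dr":[[0,0,0],[0,0,0],[0,0,0]],"grip":[1,1,1]}'
python3 - <<'E'
from h import *
d=snap('wrist','pics/w5.png'); np.savez('w5.npz',**{k:d[k] for k in('T','fx','fy','cx','cy','frame')}); print(monitor.state()['tool_pos'],monitor.state()['tool_rot']); cases(d,.049)
E
```

```text
time: 36.05
tool_pos: [0.5152, 0.2795, 0.0246]
tool_rot: [180.0, -0.0, 102.4]
contact_force: [0.2, -0.2, -1.2]
opening: 0.0855
gripper_force: 0.0
time: 36.72
tool_pos: [0.4584, 0.2806, 0.2301]
tool_rot: [179.4, -0.1, 102.3]
contact_force: [-0.2, 1.0, -0.1]
opening: 0.0855
gripper_force: 0.0
time: 36.97
tool_pos: [0.4554, 0.2795, 0.2245]
tool_rot: [180.0, 0.0, 102.4]
contact_force: [0.0, 0.8, 0.3]
opening: 0.0853
gripper_force: 0.0
[0.45575151 0.27945382 0.22445285] [1.79975428e+02 1.09715756e-02 1.02405048e+02]
case [516.  271.7 119.6  40.3 102.4]
case [225.8 390.   37.9  28.3  22.5]
```

View pics/w5.png

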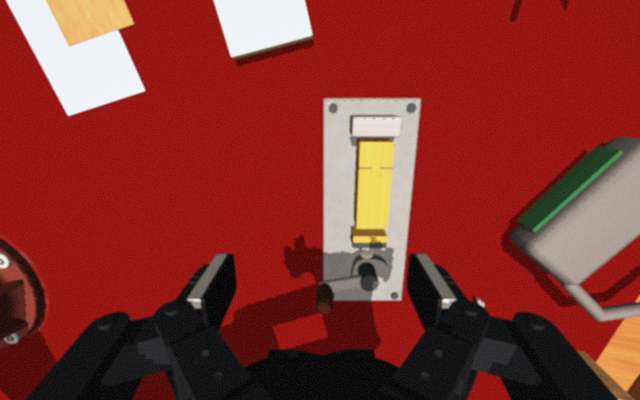

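The case lies straight between the jaws at (374,190), with the pad at (370,237) and knob at (325,298).

```bash
python3 - <<'E'
from h import *
z=np.load('w5.npz'); d={k:(z[k] if z[k].ndim else float(z[k])) for k in z}
A=ray(d,323,98,.015)[:2];B=ray(d,421,98,.015)[:2]
C=ray(d,403,300,.015)[:2]; D=ray(d,324,299,.015)[:2]
yaw=np.degrees(np.arctan2(*(B-A)[::-1])); yaw2=np.degrees(np.arctan2(*(B-C)[::-1]))-90; print(yaw,yaw2,np.linalg.norm(B-A))
yaw=12.3; Rz=R.from_euler('z',yaw,degrees=True).as_matrix()[:2,:2]
ax=(A+B)/2+Rz@[0,-.209]; print('axis',ax,'nest',(A+B)/2+Rz@[0,-.094])
hsv=cv2.cvtColor(d['frame'],cv2.COLOR_RGB2HSV)[280:318,310:340]; f=d['frame'][280:318,310:340].astype(int)
m=((f[...,0]-f[...,2]>25)&(f[...,0]<125)&(f[...,1]>25)).astype(np.uint8)
m=cv2.morphologyEx(m,cv2.MORPH_OPEN,np.ones((3,3),np.uint8))
ys,xs=np.nonzero(m); print('px',xs.mean()+310,ys.mean()+280,xs.min()+310,xs.max()+310,ys.min()+280,ys.max()+280,len(xs))
for k in (ray(d,xs.mean()+310,ys.mean()+280,.076)[:2], ray(d,325,298,.076)[:2]):
    v=Rz.T@(k-ax); print('knob',k,v,np.linalg.norm(v),np.degrees(np.arctan2(v[1],v[0]))-180)
S=[.5,.5]
for p in ((362,142),(392,142),(357,230),(386,233)): print('case top corner',Rz.T@(ray(d,*p,.049)[:2]-((A+B)/2+Rz@[0,-.094])))
E
```

```text
12.446871185594716 13.034171296119922 0.10976471350050743
axis [0.53879476 0.16823024] nest [0.51429627 0.28059048]
px 323.53543307086613 307.5748031496063 317 330 302 313 127
knob [0.49154442 0.13351944] [-0.05356019 -0.02384828] 0.05862963574853428 -335.9984439462643
knob [0.49030777 0.14681266] [-0.0519366  -0.01059675] 0.0530066201564363 -348.4680845590777
case top corner [-0.01361487  0.04968446]
case top corner [0.01812993 0.04976629]
case top corner [-0.01483919 -0.05202776]
case top corner [ 0.0191886  -0.05576649]
```

```bash
python3 -m jog '{"delta_pos":[[0.02,-0.08,0],[0.04,-0.16,-0.02],[0.06,-0.23,-0.08],[0.067,-0.266,-0.14],[0.067,-0.266,-0.2],[0.067,-0.266,-0.2],[0.067,-0.266,-0.2],[0.067,-0.266,-0.2]],"dr":[[0,0,0],[0,0,0],[0,0,0],[0,0,0],[0,0,0],[0,0,0],[0,0,0],[0,0,0]],"grip":[0.55,0.55,0.55,0.55,0.55,0.55,0.55,0.55]}' 30
python3 -c "
from h import *
d=snap('wrist','pics/w6.png'); print(monitor.state()['tool_pos'],proj(d,[.4885,.146,.094]))"
```

```text
time: 37.68
tool_pos: [0.4901, 0.1469, 0.1258]
tool_rot: [179.9, -0.0, 102.4]
contact_force: [0.2, 0.4, 0.7]
opening: 0.0466
gripper_force: 0.0
[0.49070483 0.14728226 0.12676049] (np.float64(316.7605847473251), np.float64(233.495265638791))
```

View pics/w6.png

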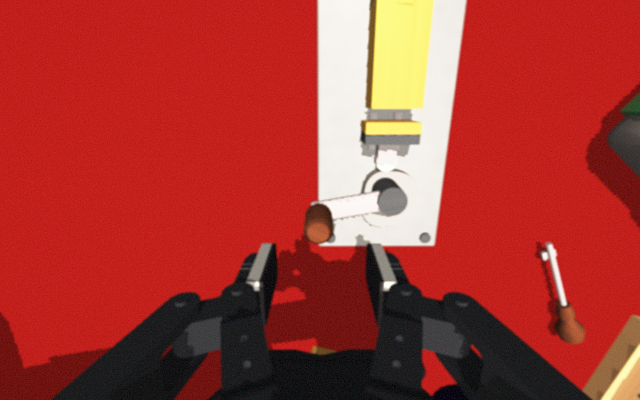

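The knob top is at (318,230), within 3 px of prediction, centred between the fingers; the hub top is at (391,201).

```bash
python3 -m jog '{"delta_pos":[[0,0,-0.05],[0,0,-0.09],[0,0,-0.118],[0,0,-0.118],[0,0,-0.118]],"dr":[[0,0,0],[0,0,0],[0,0,0],[0,0,0],[0,0,0]],"grip":[0.55,0.55,0.55,0.55,0.55]}'
python3 -m jog '{"delta_pos":[[0,0,0],[0,0,0],[0,0,0],[0,0,0],[0,0,0],[0,0,0]],"dr":[[0,0,0],[0,0,0],[0,0,0],[0,0,0],[0,0,0],[0,0,0]],"grip":[0.1,0.1,0.1,0.1,0.1,0.1]}' 30
python3 - <<'E'
from h import *
s=monitor.state(); print(s['tool_pos'],s['contact_force'])
ax=np.array([.5390,.1680]); p0=s['tool_pos'][:2]
v=p0-ax; print(np.linalg.norm(v)); a0=np.degrees(np.arctan2(v[1],v[0])); print('theta0',a0%360-192.3)
th=np.arange(20,171,10)-11.0
for t in th:
    a=np.radians(203.3+t); b=np.radians(203.3)
    print(t+11,np.round(.11*np.array([np.cos(a)-np.cos(b),np.sin(a)-np.sin(b)]),3))
E
```

```text
time: 38.15
tool_pos: [0.4897, 0.1473, 0.067]
tool_rot: [179.9, 0.0, 102.5]
contact_force: [0.4, -0.2, 0.2]
opening: 0.047
gripper_force: 0.0
time: 38.65
tool_pos: [0.4886, 0.1464, 0.0678]
tool_rot: [-179.9, 0.0, 102.4]
contact_force: [-5.0, -1.0, 7.3]
opening: 0.0189
gripper_force: 29.1
[0.48855332 0.14641363 0.0677743 ] [-5.04841147 -0.98028185  7.32877995]
0.054871112358136936
theta0 10.866303092374125
20.0 [ 0.008 -0.015]
30.0 [ 0.02  -0.031]
40.0 [ 0.034 -0.044]
50.0 [ 0.05  -0.054]
60.0 [ 0.068 -0.061]
70.0 [ 0.086 -0.065]
80.0 [ 0.105 -0.066]
90.0 [ 0.124 -0.064]
100.0 [ 0.143 -0.058]
110.0 [ 0.16  -0.049]
120.0 [ 0.175 -0.038]
130.0 [ 0.188 -0.024]
140.0 [ 0.198 -0.008]
150.0 [0.206 0.01 ]
160.0 [0.21  0.029]
170.0 [0.211 0.048]
```

```bash
python3 -m jog '{"delta_pos":[[0,0,0.005],[0.008,-0.015,0.005],[0.02,-0.031,0.005],[0.034,-0.044,0.005],[0.05,-0.054,0.005],[0.068,-0.061,0.005],[0.086,-0.065,0.005],[0.086,-0.065,0.005]],"dr":[[0,0,0],[0,0,0],[0,0,0],[0,0,0],[0,0,0],[0,0,0],[0,0,0],[0,0,0]],"grip":[0.1,0.1,0.1,0.1,0.1,0.1,0.1,0.1]}'
```

```text
time: 39.32
tool_pos: [0.5335, 0.1149, 0.068]
tool_rot: [179.9, -0.2, 102.3]
contact_force: [2.1, 7.8, -4.8]
opening: 0.0185
gripper_force: 31.1
```

```bash
python3 -m jog '{"delta_pos":[[0.019,-0.001,0],[0.038,0.001,0],[0.057,0.007,0],[0.074,0.016,0],[0.089,0.027,0],[0.102,0.041,0],[0.112,0.057,0]],"dr":[[0,0,0],[0,0,0],[0,0,0],[0,0,0],[0,0,0],[0,0,0],[0,0,0]],"grip":[0.1,0.1,0.1,0.1,0.1,0.1,0.1]}'
python3 -m jog '{"delta_pos":[[0.008,0.018,0],[0.012,0.037,0],[0.013,0.047,0],[0.013,0.047,0],[0.013,0.047,0]],"dr":[[0,0,0],[0,0,0],[0,0,0],[0,0,0],[0,0,0]],"grip":[0.1,0.1,0.1,0.1,0.1]}'
python3 - <<'E'
from h import *
s=monitor.state(); v=s['tool_pos'][:2]-[.539,.168]; print(np.linalg.norm(v),np.radians((np.degrees(np.arctan2(v[1],v[0]))-192.3)%360),s['contact_force'])
E
```

```text
time: 39.9
tool_pos: [0.586, 0.1422, 0.0678]
tool_rot: [-179.6, -0.1, 102.4]
contact_force: [-6.1, 2.3, 1.3]
opening: 0.0186
gripper_force: 31.7
time: 40.32
tool_pos: [0.5932, 0.1655, 0.0679]
tool_rot: [-179.8, -0.0, 102.4]
contact_force: [-5.5, 1.3, 0.3]
opening: 0.0189
gripper_force: 31.6
0.054220001552476534 2.8806762256990215 [-5.5213262   1.29406589  0.25404511]
```

```bash
python3 -m jog '{"delta_pos":[[0,0,0],[0,0,0],[0,0,0],[0,0,0]],"dr":[[0,0,0],[0,0,0],[0,0,0],[0,0,0]],"grip":[0.3,0.5,0.55,0.55]}'
python3 -m jog '{"delta_pos":[[0,0,0.04],[0,0,0.1],[0,0,0.17],[0,0,0.24],[-0.05,0,0.28],[-0.1,0.05,0.3],[-0.1,0.1,0.3],[-0.1,0.1,0.3]],"dr":[[0,0,0],[0,0,0],[0,0,0],[0,0,0],[0,0,0],[0,0,0],[0,0,0],[0,0,0]],"grip":[0.55,0.55,0.55,0.55,0.55,0.55,0.55,0.55]}'
python3 -c "
from h import *
d=snap('wrist'); e=snap('side'); a=d['frame'][0:340,180:580]; b=cv2.resize(e['frame'][90:290,190:430],(480,400)); b=b[:340,:400]
cv2.imwrite('pics/f.png',cv2.cvtColor(np.hstack([a,b]),cv2.COLOR_RGB2BGR))"
```

```text
time: 40.65
tool_pos: [0.5957, 0.1656, 0.0691]
tool_rot: [179.8, 0.0, 102.4]
contact_force: [-0.6, -0.5, -0.6]
opening: 0.0469
gripper_force: 0.0
time: 41.32
tool_pos: [0.5444, 0.2193, 0.2207]
tool_rot: [179.7, -0.1, 102.6]
contact_force: [0.4, -0.4, -0.7]
opening: 0.0472
gripper_force: 0.0
```

View pics/f.png

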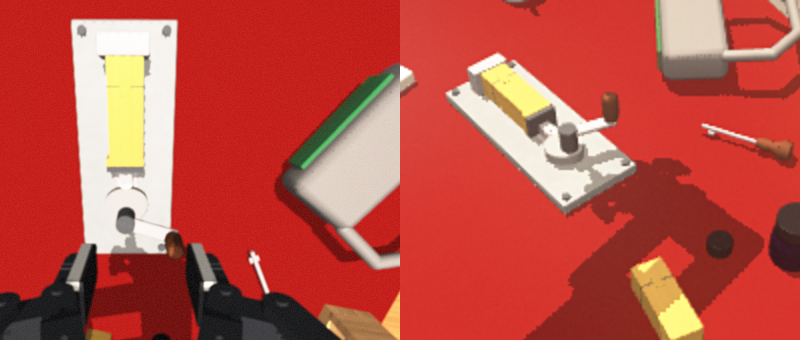

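The left half shows the case straight and tight between the jaws, with the knob at (174,243) on the +x side. The right half shows the same, with case B upright where it stood and the bystanders untouched.

```bash
python3 -c "
from rig import workorder
print(workorder.hand_in())"
```

```text
the job is handed in; nothing more can be done
None
```

The rattling case, the one that stood farther from the clamp, is now straight and centred in the clamp and held tight, with the crank at about 2.88 rad on the dwell. The sound case is back upright where it stood, nothing else on the bench was moved, and the job was handed in at about 41 s.

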